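# Third hand for the sculptor: press the plinth on the sprung fence

### The job

Clear the rasp off the jig board: lay it in the blue tool tray and let go of it. Then slide the dark wooden plinth along the board until its plate end is flat against the sprung bar, centred between the yellow lines, and push it on until the tip of the red pointer stands over the middle of the green zone (about 10 N; never push the bar back to its stop). Keep pressing steadily for two seconds and finish while still pressing, so that I can drive the screws; leave the red case, the plaster maquette and the jar alone.

Things in the scene. Friction and masses are not known exactly. Their poses are not given: they have to be found in the camera images.
- jig: Jig fixed to the bench: plywood board, top 18 mm above the bench, 350 mm long (its x -130 to +220), 220 mm wide. Origin at bench height on its centre line; +x is the pushing direction, from plinth to sprung bar (roughly away from the robot), z up. Two yellow lines along x, inner edges at y = -40 and +40 mm. Board and fence do not move.
- gauge (a point): Middle of the green zone on the white gauge plate, on top of the dark steel fence block behind the bar (block at jig x 155 to 215 mm, 130 mm wide, top 54 mm above the bench). The zone spans 12 mm along jig x.
- bar_face (a point): Middle of the pressing face of the sprung aluminium bar (120 mm wide, 12 mm thick, 20 to 50 mm above the bench). At jig x = 100 mm, y = 0, 35 mm above the bench when at rest; moves to jig +x as the bar is pushed. Yellow marks on the bar's top repeat the board's lines.
- bar (a joint): Travel of the sprung bar in metres: 0 at rest, growing as it is pushed along jig +x to a hard stop at 0.034. Spring 600 N/m from zero (10 N at 0.0167). The red pointer on the bar reaches back over the gauge; its tip is over the green zone from 0.010 to 0.022 of travel.
- plinth: Dark wooden plinth 110 x 60 x 45 mm (x, y, z), about 0.3 kg, loose on the jig board before the bar. Origin at the centre of its underside; +x points to the end that goes against the bar. On top, 28 mm towards +x, a steel plate 46 x 46 x 4 mm with an upright brass pin, 8 mm thick, tip 79 mm above the underside. The half towards -x is bare, to grip across the 60 mm width.
- plinth_end (a point): Centre of the plinth's +x end face (55 mm from the origin, 22.5 mm above the underside).
- rasp: Rasp lying flat on the jig board crosswise between plinth and bar, 154 mm long, 20 mm thick, 0.12 kg: flat-sided light wooden handle 80 x 22 mm (x from -80 to 0), dark steel blade 18 mm wide, 6 mm thick to x = +74. Origin on the underside at the handle's blade end; x along the rasp towards the blade's tip.
- rasp_grip (a point): Where to grip the rasp across its 22 mm wide handle: 18 mm from its origin towards the handle's end, 10 mm above its underside, about at its centre of mass.
- tray: Blue open tool tray fixed on the bench, left or right of the jig: 220 mm (x) by 150 mm (y) outside, 35 mm high, walls and floor 5 mm, empty. Origin at the centre of its underside.
- case: Bystander: closed red tool case 120 x 90 x 46 mm, 0.6 kg, on the other side of the jig from the tray. Origin at the centre of its underside.
- maquette: Bystander: white plaster maquette, waisted round figure 84 mm across, 150 mm tall. Origin at the centre of its underside.
- jar: Bystander: amber glass jar with white lid and blank label, 72 mm across, 100 mm tall. Origin at the centre of its underside.

How it is judged:
On the way, in this order (a step that is already met when the one before it is completed fails the run):
1. the rasp lies in the tool tray and has been let go (x of rasp in the frame of tray between -0.1 and 0.1 m and y of rasp in the frame of tray between -0.065 and 0.065 m and z of rasp in the frame of tray below 0.03 m and contact force between the fingers and rasp below 0.3 N and linear speed of rasp below 0.03 m/s), for 0.2 s.
2. the plinth is pressed flat and centred against the sprung bar with the pointer in the green zone (value of joint bar between 0.0085 and 0.0235 m and contact force between plinth and bar between 5 and 15 N and y of plinth_end in the frame of jig between -0.015 and 0.015 m and angle between the x axis of plinth and the x axis of jig, either way round below 0.1 rad and angle between plinth's own z axis and vertical below 0.1 rad and z of plinth in the frame of jig below 0.025 m and linear speed of plinth below 0.01 m/s and x of plinth_end in the frame of jig above 0.1 m), for 1 s.
At the end, for the whole second after the job is handed in: The robot is still pressing the plinth on the sprung bar: bar pushed back 8.5 to 23.5 mm, 5 to 15 N between plinth and bar, plinth at rest, within 15 mm of the centre line and 0.1 rad of square, standing flat on the board (within 7 mm and 0.1 rad); the rasp lies still in the tray, not touched (all of step 1 and all of step 2 and contact force between any of the fingers, the arm and plinth above 2 N); the arm keeps its last pose, push and grip.
It fails at once if the sprung bar was pushed back to its stop (value of joint bar above 0.0325 m).
It fails at once if the case was disturbed (distance of case from where it was at the start of the episode above 0.02 m or angle between case's own z axis and vertical above 0.25 rad).
It fails at once if the maquette was disturbed (distance of maquette from where it was at the start of the episode above 0.02 m or angle between maquette's own z axis and vertical above 0.25 rad).
It fails at once if the jar was disturbed (distance of jar from where it was at the start of the episode above 0.02 m or angle between jar's own z axis and vertical above 0.25 rad).
It also fails if it takes over 61 s, if anything falls off the work surface, if the arm or the gripper's body presses on something with over 40 N, if the wrist force passes 120 N, or if a joint passes its speed limit or range.

### The arm

A 6-joint arm with a two-finger parallel gripper is mounted at the origin on the work surface. World frame = base frame: x ahead of the robot, y to its left, z up, the work surface at z = 0. Lengths are in m, angles in rad, forces in N, time in s.
With the tool pointing down it reaches from about 0.35 to 0.925 m from the base axis. Payload 6.4 kg.
Tool frame: the origin (TCP) lies midway between the tips of the shut fingers; the grasp point (between the pads) lies 19 mm behind it; z points along the fingers, y is the line along which they close (so a half turn about z gives the same grasp; the last joint's range is limited). The gripper opens to 85 mm and grips with 20 to 120 N. Pads are 22 mm wide; open, the fingers measure 114 mm over their backs; the gripper's body (76 mm by 85 mm) begins 54 mm behind the grasp point. The pads swing forward as they close: fully open they stand 13 mm farther back than shut.
Start: joints at [-1.394, 0.245, 1.558, -0, 1.339, -0.174], TCP at [0.223, -0.61, 0.231] pointing down, gripper open.
Joint ranges: [-3.13, 3.13], [-1.02, 2.26], [0.13, 2.54], [-0.95, 4.09], [0.21, 2.88], [-2.74, 2.74]. Speed limits (rad/s): [2.57, 2.57, 3.14, 3.14, 3.14, 3.14].

### API

Orientations are given as a unit quaternion [x, y, z, w].
In Python, from bench import env gives the robot as it stands. The module is installed in compiled form; this text tells all that it offers.
- The arm moves only by the tool shift_gripper, called after "Emit:" as a command line: name --argument value ..., lists and objects as JSON in quotes. Schema: {"type":"object","properties":{"increments":{"type":"array","items":{"type":"object","properties":{"d":{"type":"array","items":{"type":"number"},"minItems":3,"maxItems":3},"rotvec":{"type":"array","items":{"type":"number"},"minItems":3,"maxItems":3}},"additionalProperties":false},"minItems":1,"maxItems":20},"aperture":{"type":"number"},"grip_n":{"type":"number"},"only":{"type":"string"},"quiet":{"type":"boolean"},"lines":{"type":"string"}},"required":["increments"],"additionalProperties":false}. increments is a list of rows, 1 to 20 of them, each an object with the fields d (a list: dx, dy, dz in normalised numbers (1 is 0.8 m)), rotvec (a list: a rotation vector rx, ry, rz in parts of the range, where 1.0 means 2 rad); a field left out counts as zero; each row is the pose to reach, as a shift and turn from the pose commanded when the call began, along the tool's axes at that moment; what a row does not reach only later rows make up. A row lasts 1/8 s, in which the tool goes at most 0.0625 m and 0.188 rad, less where a joint would pass 70% of its speed; a pose out of reach is approached as far as the arm can. aperture is the finger opening in m, set as the call begins (left out keeps the last). The fingers move at their own pace and stop on an object; grip_n is the grip in N (left out, the last holds). Time passes only in rows, so rows that do not move let the fingers close. The tool returns the time, the measured TCP pose, the force, the opening and the grip force at its end. only (a regular expression) keeps the lines of the reply that match it, lines (a string "A,B") keeps lines A to B, and quiet returns only ok. A shift or turn number past 1, either way, is cut back to 1. Input that does not fit is refused with a message, and nothing moves.
- env.get_obs(): the state, without advancing time (a new reading comes with each control period).
- env.get_image(name): name is "side" or "top"; returns a dict with "frame" (400x640x3 uint8, red, green, blue), "mtx" (3x3 intrinsics, pixels), "distortion" ([k1, k2, p1, p2, k3] as OpenCV has them; the pictures are not rectified), "R" (3x3) and "t" (3): a world point X has camera coordinates R X + t. Camera axes: x right, y down, z forward; pixel columns grow to the right and rows downward; lengths in m; the calibration is good to about 2 mm. A picture is of the moment at which its call begins. There is no depth.
- env.hand_in(): hands the job in; it is judged then, once.
Trained networks look in a picture, given as the dict that the camera call returned (one of the last four; its "shot" number tells which), for a name from the list of things; names that differ only in an ending like _2 or _b are one class to them, and where a whole thing is asked for, a point or a joint stands for the part that bears it (a point fixed in the world has none). Each returns a list of dicts, best first, with "p" (0 to 1); they miss things now and then, are a little off and sometimes report something else, mostly with a low value. They report only what shows in the picture. A call takes as long as a camera call.
- env.silhouettes(target, picture): "mask" (400x640 bool, what is visible of it).
- env.place_of(target, picture): "point" ([x, y, z] in m, in the coordinates of the camera as it stood for that picture, good to about 4 mm: a listed point, or the origin of a listed thing).
The state is a dict: "clock": time; "joint_positions": joint angles; "joint_vel": joint speeds; "tau": joint torques, N m; "tcp_pos": TCP position; "tool_rot": TCP orientation; "wrist_force": force on the tool from outside, world axes, zero at the start; "wrist_torque": the same for the moment, N m; "gripper_width": finger opening in m; "finger_force": force on a finger pad.
Only numpy, scipy, OpenCV 4.12 (cv2) and the standard library are available. Lean on these libraries where they do the work, as an engineer would, in place of code of your own. Each camera call takes 0.05 s, during which the arm holds its last target. There are 200 camera calls.

## Working session

There is one attempt and no reset: what is moved stays moved. The work goes in short steps, Python scripts to look and compute and a tool call to move; the robot and the scene stay as the last step left them, time stands still between calls to the robot, and variables do not carry over. Pictures are saved under pics/ and viewed, at most 10 in all, crops included, and the job is handed in when it is done.

```bash
mkdir -p pics; cat > h.py <<'E'
import numpy as np, cv2
from bench import env
from scipy.spatial.transform import Rotation as Rn
def w(p,im): return np.array(im["R"]).T@(np.array(p)-np.array(im["t"]))
def ray(px,im,z):
    u=cv2.undistortPoints(np.array([[px]],float),np.array(im["mtx"]),np.array(im["distortion"]))[0,0]
    R=np.array(im["R"]);c=-R.T@np.array(im["t"]);d=R.T@np.array([u[0],u[1],1])
    return c+d*(z-c[2])/d[2]
def save(im,n): cv2.imwrite("pics/"+n,cv2.cvtColor(im["frame"],cv2.COLOR_RGB2BGR))
def maskpts(m,im,z):
    """min-area rectangle of mask, corners on plane z"""
    c=max(cv2.findContours(m.astype(np.uint8),cv2.RETR_EXTERNAL,cv2.CHAIN_APPROX_NONE)[0],key=cv2.contourArea)
    P=np.array([ray(p[0],im,z)[:2] for p in c],np.float32)
    return cv2.minAreaRect(P)
def tool(v):
    """world vector -> tool axes"""
    o=env.get_obs(); return Rn.from_quat(o["tool_rot"]).inv().apply(v)
E
python3 - <<'E'
from h import *
np.set_printoptions(precision=4,suppress=True)
for n in ("top","side"):
    im=env.get_image(n); save(im,n+"0.png")
    print(n,-im["R"].T@im["t"])
    for t in "jig gauge bar_face plinth plinth_end rasp rasp_grip tray case maquette jar".split():
        r=env.place_of(t,im)
        print(t,[(round(x["p"],2),w(x["point"],im)) for x in r[:2]])
o=env.get_obs();print(o)
E
```

```text
top [0.4289 0.0033 0.833 ]
jig [(0.55, array([ 0.5449, -0.0264, -0.0045])), (0.55, array([ 0.549 , -0.0393,  0.0397]))]
gauge [(0.84, array([0.7239, 0.0063, 0.0533]))]
bar_face [(0.62, array([ 0.6413, -0.0123,  0.0374]))]
plinth [(0.81, array([ 0.493 , -0.0506,  0.0144]))]
plinth_end [(0.58, array([ 0.5483, -0.0388,  0.0416]))]
rasp [(0.56, array([ 0.5983, -0.0407,  0.0191]))]
rasp_grip []
tray [(0.7, array([ 0.5   , -0.3496,  0.002 ]))]
case [(0.64, array([ 0.4512,  0.3442, -0.0008]))]
maquette [(0.73, array([0.7158, 0.2989, 0.0046]))]
jar [(0.9, array([ 0.7012, -0.2781, -0.0008]))]
side [0.005  0.5588 0.9801]
jig [(0.59, array([ 0.5442, -0.0243,  0.0023])), (0.33, array([ 0.4932, -0.0496,  0.0186]))]
gauge [(0.73, array([0.7217, 0.0081, 0.0563]))]
bar_face [(0.57, array([ 0.6385, -0.0073,  0.038 ])), (0.16, array([ 0.5479, -0.0431,  0.0393]))]
plinth [(0.78, array([ 0.49  , -0.0522,  0.0157]))]
plinth_end [(0.56, array([ 0.5483, -0.0437,  0.0375]))]
rasp [(0.6, array([ 0.5956, -0.0381,  0.0228])), (0.46, array([ 0.4916, -0.0513,  0.0173]))]
rasp_grip [(0.61, array([ 0.5958, -0.0543,  0.0308]))]
tray [(0.89, array([ 0.5002, -0.3484, -0.001 ]))]
case [(0.67, array([0.4482, 0.347 , 0.0024]))]
maquette [(0.72, array([0.7146, 0.3012, 0.0011]))]
jar [(0.88, array([ 0.7005, -0.2774, -0.0011])), (0.35, array([ 0.4985, -0.3484, -0.0023]))]
{'clock': 1.2, 'joint_positions': array([-1.3941,  0.2451,  1.5578,  0.    ,  1.3387, -0.1741]), 'joint_vel': array([-0.0004,  0.0008,  0.0009,  0.0003,  0.0003, -0.0001]), 'tau': array([  0.0006, -42.9513, -32.6428,  -0.0001,   0.0006,   0.    ]), 'tcp_pos': array([ 0.2234, -0.6104,  0.2313]), 'tool_rot': array([ 0.9847,  0.1745,  0.    , -0.    ]), 'wrist_force': array([ 0.1991,  0.7114, -0.3986]), 'wrist_torque': array([ 0.0044,  0.0397, -0.0106]), 'finger_force': 0.0, 'gripper_width': 0.08514952929792248}
```

View pics/top0.png

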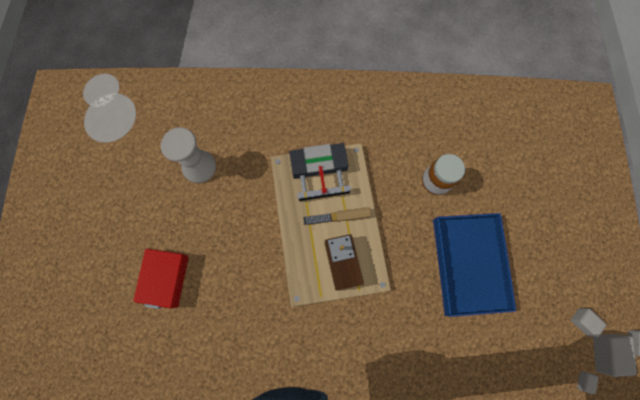

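View pics/side0.png

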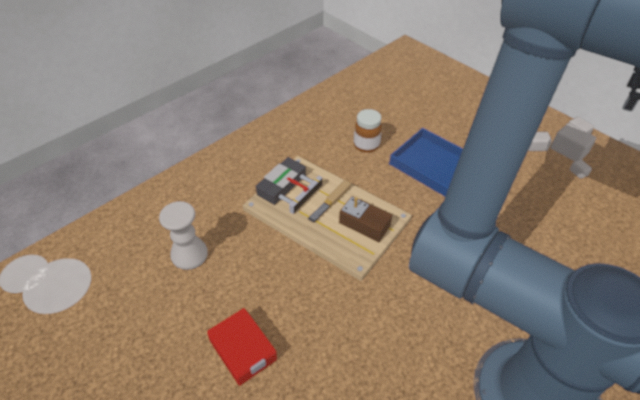

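The top view shows the rasp (338,215), handle to the right, lying between the plinth (345,262) and the bar (325,195). The tray is on the right (475,265), the jar behind it (445,172), and the case and maquette are on the left. Next I fit poses to the silhouettes.

```bash
cat > fit.py <<'E'
from h import *
from scipy.optimize import minimize
def box(x0,x1,y0,y1,z0,z1): return np.array([[x,y,z] for x in(x0,x1) for y in (y0,y1) for z in (z0,z1)])
M={"jig":[box(-.13,.22,-.11,.11,0,.018),box(.155,.215,-.065,.065,.018,.054)],"plinth":[box(-.055,.055,-.03,.03,.018,.063)],
"rasp":[box(-.08,0,-.011,.011,.018,.038),box(0,.074,-.009,.009,.018,.024)],"tray":[box(-.11,.11,-.075,.075,0,.035)],
"case":[box(-.06,.06,-.045,.045,0,.046)]}
def render(parts,p,im):
    R=Rn.from_euler("z",p[2]).as_matrix(); m=np.zeros((1600,2560),np.uint8)
    for b in parts:
        X=b@R.T+[p[0],p[1],0]
        u=cv2.projectPoints(X,cv2.Rodrigues(im["R"])[0],im["t"],im["mtx"],im["distortion"])[0]
        cv2.fillConvexPoly(m,cv2.convexHull((u*4).astype(np.int32)),1)
    return m>0
def fit(name,p0,ims):
    ms=[]
    for im in ims:
        s=env.silhouettes(name,im)
        if not s: continue
        m=s[0]["mask"].astype(np.uint8)
        if name=="jig":
            c=np.vstack(cv2.findContours(m,cv2.RETR_EXTERNAL,cv2.CHAIN_APPROX_NONE)[0]); m=cv2.fillConvexPoly(m,cv2.convexHull(c),1)
        ms.append((cv2.resize(m,(2560,1600),interpolation=cv2.INTER_LINEAR)>0,im))
    def cost(p):
        v=0
        for m,im in ms:
            r=render(M[name],p,im)
            if name=="jig":
                c=np.vstack(cv2.findContours(r.astype(np.uint8),cv2.RETR_EXTERNAL,cv2.CHAIN_APPROX_NONE)[0]); r=cv2.fillConvexPoly(r.astype(np.uint8),cv2.convexHull(c),1)>0
            v+=1-(m&r).sum()/(m|r).sum()
        return v/len(ms)
    S=np.array([p0]+[np.add(p0,d) for d in ([.008,0,0],[0,.008,0],[0,0,.1])])
    r=minimize(cost,p0,method="Nelder-Mead",options=dict(initial_simplex=S,maxiter=70,xatol=3e-4,fatol=1e-4))
    return r.x,r.fun
E
python3 - <<'E'
from fit import *
np.set_printoptions(precision=4,suppress=True)
T=env.get_image("top");S=env.get_image("side")
for n,p in (("jig",[.5445,-.0255,.18]),("plinth",[.4915,-.0514,.18]),("rasp",[.597,-.0395,1.7]),("tray",[.5,-.349,.1])):
    for ims in ([T],[S]) : print(n,*fit(n,p,ims))
E
```

```text
Traceback (most recent call last):
  File "fit.py", line 32, in fit
    r=minimize(cost,p0,method="Nelder-Mead",options=dict(initial_simplex=S,maxiter=70,xatol=3e-4,fatol=1e-4))
  File "fit.py", line 30, in cost
    return v/len(ms)
           ~^~~~~~~~
ZeroDivisionError: division by zero
```

```bash
sed -i 's/^    def cost/    if not ms: return "none",0\n    def cost/' fit.py
python3 - <<'E'
from fit import *
np.set_printoptions(precision=4,suppress=True)
T=env.get_image("top");S=env.get_image("side")
for n,p in (("jig",[.5445,-.0255,.18]),("plinth",[.4915,-.0514,.18]),("rasp",[.597,-.0395,-1.4]),("tray",[.5,-.349,.1])):
    for ims in ([T],[S]) : print(n,*fit(n,p if n!="rasp" else [.597,-.0395,1.7],ims))
# jig from yellow lines in top picture
f=T["frame"]; hsv=cv2.cvtColor(f,cv2.COLOR_RGB2HSV)
c=cv2.resize(f[130:315,260:400],None,fx=4,fy=4,interpolation=cv2.INTER_CUBIC)[:, :]
cv2.imwrite("pics/crop1.png",cv2.cvtColor(c[:600],cv2.COLOR_RGB2BGR))
E
```

```text
jig [ 0.5435 -0.0283  0.1793] 0.01216578373325028
jig [ 0.5411 -0.0263  0.1761] 0.026449399844030386
plinth [ 0.4928 -0.0535  0.2412] 0.03528587007322015
plinth [ 0.4913 -0.0527  0.2475] 0.04318910883342464
rasp [ 0.5975 -0.0363  1.7138] 0.1022038809377469
rasp [ 0.5967 -0.0341  1.6932] 0.13417932182234238
tray [ 0.4978 -0.3506  0.0815] 0.033732878207198835
tray [ 0.5408 -0.3467  0.0459] 0.3093368817919716
```

View pics/crop1.png

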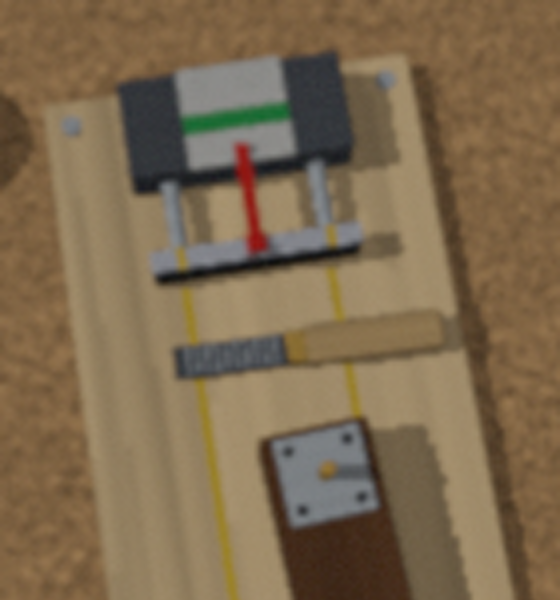

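Silhouette fits:
- **Jig:** about (0.5425, -0.0275), yaw 0.178.
- **Plinth:** (0.492, -0.053), yaw 0.244.
- **Rasp:** yaw about 1.70, grip at about (0.598, -0.0555).
- **Tray:** (0.498, -0.35), yaw 0.08.

The crop agrees: the rasp handle runs from (290,347) to (442,330), and the bar face is about 50 mm beyond it. I'll move above the rasp with the fingers partly open.

The manual's scale: shifts go in shares of 0.8 m and turns go in shares of 2 rad. Converting my numbers, 0.542 m / 0.8 = 0.6775, -0.392 m / 0.8 = -0.49, -1.35 rad / 2 = -0.675.

Emit:
shift_gripper --increments '[{"d":[0.6775, -0.49, 0.125], "rotvec":[0, 0, -0.675]}, {"d":[0.6775, -0.49, 0.125], "rotvec":[0, 0, -0.675]}, {"d":[0.6775, -0.49, 0.125], "rotvec":[0, 0, -0.675]}, {"d":[0.6775, -0.49, 0.125], "rotvec":[0, 0, -0.675]}, {"d":[0.6775, -0.49, 0.125], "rotvec":[0, 0, -0.675]}, {"d":[0.6775, -0.49, 0.125], "rotvec":[0, 0, -0.675]}, {"d":[0.6775, -0.49, 0.125], "rotvec":[0, 0, -0.675]}, {"d":[0.6775, -0.49, 0.125], "rotvec":[0, 0, -0.675]}, {"d":[0.6775, -0.49, 0.125], "rotvec":[0, 0, -0.675]}, {"d":[0.6775, -0.49, 0.125], "rotvec":[0, 0, -0.675]}, {"d":[0.6775, -0.49, 0.125], "rotvec":[0, 0, -0.675]}, {"d":[0.6775, -0.49, 0.125], "rotvec":[0, 0, -0.675]}, {"d":[0.6775, -0.49, 0.125], "rotvec":[0, 0, -0.675]}, {"d":[0.6775, -0.49, 0.125], "rotvec":[0, 0, -0.675]}]' --aperture 0.045

```text
clock: 3.6
tcp_pos: [0.5974, -0.0572, 0.1316]
tool_rot: [0.66, 0.751, 0.0, 0.0]
wrist_force: [-0.1, -0.0, -0.1]
gripper_width: 0.0449
finger_force: 0.0
```

```bash
python3 - <<'E'
from h import *
o=env.get_obs(); print(o["tcp_pos"],o["joint_positions"],o["gripper_width"])
print(tool(np.array([.598,-.0555,.022])-o["tcp_pos"]), Rn.from_quat(o["tool_rot"]).as_matrix()[:,1])
S=env.get_image("side"); T=env.get_image("top")
for im in (S,T):
  for t in ("rasp_grip","rasp"):
    print(t,[(round(x["p"],2),w(x["point"],im)) for x in env.place_of(t,im)[:1]])
save(S,"side1.png")
E
```

```text
[ 0.59736706 -0.05717671  0.13159377] [-2.84110552e-01  2.37937466e-01  1.75957100e+00 -1.74321064e-04
  1.14368184e+00 -4.12409840e-01] 0.044914174979548784
[0.00161549 0.00080896 0.10959353] [9.91771640e-01 1.28019221e-01 3.05004530e-04]
rasp_grip [(0.71, array([ 0.59841275, -0.05264365,  0.02971137]))]
rasp [(0.78, array([ 0.59454888, -0.03662484,  0.02114935]))]
rasp_grip []
rasp [(0.57, array([0.72352114, 0.00499337, 0.05312107]))]
```

Scaled: 0.107 m / 0.8 = 0.1338, 0.002 m / 0.8 = 0.0025.

Emit:
shift_gripper --increments '[{"d":[0.0025, 0, 0.0625]}, {"d":[0.0025, 0, 0.1]}, {"d":[0.0025, 0, 0.125]}, {"d":[0.0025, 0, 0.1338]}, {"d":[0.0025, 0, 0.1338]}]'

```text
clock: 4.53
tcp_pos: [0.5979, -0.0542, 0.0248]
tool_rot: [0.66, 0.752, 0.0, 0.0]
wrist_force: [-0.1, -1.1, 0.2]
gripper_width: 0.0451
finger_force: 0.0
```

Emit:
shift_gripper --increments '[{}, {}, {}, {}]' --aperture 0.0 --grip_n 40

```text
clock: 5.03
tcp_pos: [0.5988, -0.0544, 0.026]
tool_rot: [0.66, 0.752, 0.001, 0.001]
wrist_force: [-0.4, -0.7, 6.9]
gripper_width: 0.0211
finger_force: 39.6
```

```bash
python3 - <<'E'
from h import *
S=env.get_image("side"); c=cv2.resize(S["frame"][100:300,200:440],None,fx=3,fy=3,interpolation=cv2.INTER_CUBIC)
cv2.imwrite("pics/s2.png",cv2.cvtColor(c,cv2.COLOR_RGB2BGR))
E
```

```text
(no output)
```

View pics/s2.png

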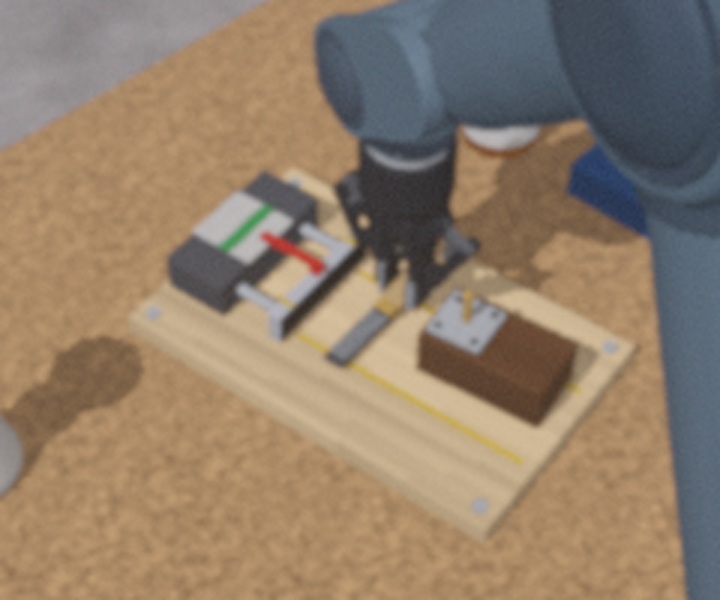

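The handle is gripped (21 mm wide, 40 N). Now lift and carry to the tray.

Scaled: -0.279 m / 0.8 = -0.3488, -0.152 m / 0.8 = -0.19, 1.62 rad / 2 = 0.81.

Emit:
shift_gripper --increments '[{"d":[0, 0, -0.05]}, {"d":[0, 0, -0.125]}, {"d":[0, 0, -0.1625]}, {"d":[-0.075, -0.0375, -0.1625], "rotvec":[0, 0, 0.095]}, {"d":[-0.3488, -0.19, -0.1625], "rotvec":[0, 0, 0.81]}, {"d":[-0.3488, -0.19, -0.1625], "rotvec":[0, 0, 0.81]}, {"d":[-0.3488, -0.19, -0.1625], "rotvec":[0, 0, 0.81]}, {"d":[-0.3488, -0.19, -0.1625], "rotvec":[0, 0, 0.81]}, {"d":[-0.3488, -0.19, -0.1625], "rotvec":[0, 0, 0.81]}, {"d":[-0.3488, -0.19, -0.1625], "rotvec":[0, 0, 0.81]}, {"d":[-0.3488, -0.19, -0.1625], "rotvec":[0, 0, 0.81]}, {"d":[-0.3488, -0.19, -0.1625], "rotvec":[0, 0, 0.81]}, {"d":[-0.3488, -0.19, -0.1625], "rotvec":[0, 0, 0.81]}, {"d":[-0.3488, -0.19, -0.1625], "rotvec":[0, 0, 0.81]}]'

```text
clock: 6.82
tcp_pos: [0.4827, -0.3502, 0.154]
tool_rot: [0.999, 0.041, -0.0, -0.0]
wrist_force: [0.0, -0.4, -1.5]
gripper_width: 0.0209
finger_force: 39.2
```

```bash
python3 - <<'E'
from h import *
o=env.get_obs(); print(o["tcp_pos"],o["joint_positions"],Rn.from_quat(o["tool_rot"]).as_matrix()[:,1])
T=env.get_image("top"); save(T,"t3.png")
E
```

```text
[ 0.48267409 -0.35019247  0.15403712] [-8.17596885e-01  2.02164518e-01  1.75670284e+00 -4.47256926e-05
  1.18328130e+00  6.70657017e-01] [ 8.24654977e-02 -9.96593836e-01 -4.09850374e-04]
```

View pics/t3.png

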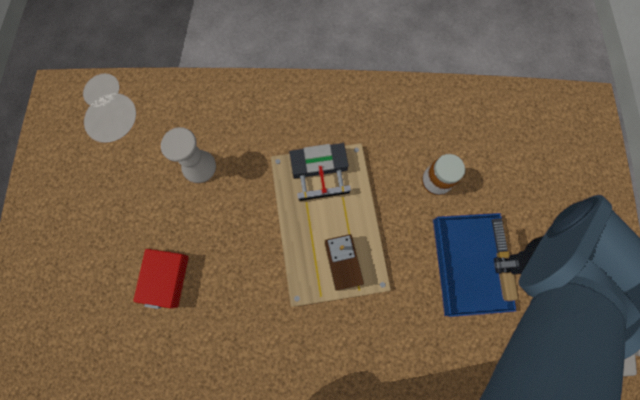

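Scaled: 0.136 m / 0.8 = 0.17, 0.13 m / 0.8 = 0.1625.

Emit:
shift_gripper --increments '[{"d":[0, 0, 0.0625]}, {"d":[0, 0, 0.1125]}, {"d":[0, 0, 0.15]}, {"d":[0, 0, 0.1625]}, {"d":[0, 0, 0.17]}, {"d":[0, 0, 0.17]}]'

```text
clock: 7.62
tcp_pos: [0.4834, -0.3509, 0.0192]
tool_rot: [0.999, 0.041, 0.0, 0.001]
wrist_force: [-0.5, 0.5, -0.6]
gripper_width: 0.021
finger_force: 39.2
```

Emit:
shift_gripper --increments '[{}, {}, {}, {"d":[0, 0, -0.025]}, {"d":[0, 0, -0.0875]}, {"d":[0, 0, -0.1625]}, {"d":[0, 0, -0.2]}, {"d":[0, 0, -0.2]}]' --aperture 0.085

```text
clock: 8.62
tcp_pos: [0.4845, -0.352, 0.1834]
tool_rot: [0.999, 0.04, 0.003, 0.003]
wrist_force: [-0.5, 0.6, 0.2]
gripper_width: 0.0849
finger_force: 0.0
```

```bash
python3 - <<'E'
from fit import *
np.set_printoptions(precision=4,suppress=True)
o=env.get_obs(); print(o["tcp_pos"])
T=env.get_image("top");S=env.get_image("side")
for im in (T,S):
  for t in ("rasp","plinth","plinth_end","bar_face"): print(t,[(round(x["p"],2),w(x["point"],im)) for x in env.place_of(t,im)[:1]])
for ims in ([T],[S]): print(*fit("plinth",[.492,-.053,.24],ims))
print(*fit("jig",[.5425,-.0275,.18],[T]))
f=np.hstack([T["frame"][200:330,400:620],S["frame"][100:230,330:550]])
cv2.imwrite("pics/t4.png",cv2.cvtColor(cv2.resize(f,(792,234)),cv2.COLOR_RGB2BGR))
E
```

```text
[ 0.4845 -0.352   0.1834]
rasp [(0.75, array([ 0.5003, -0.3525,  0.004 ]))]
plinth [(0.82, array([ 0.4934, -0.0549,  0.0131]))]
plinth_end [(0.64, array([ 0.5512, -0.039 ,  0.0349]))]
bar_face [(0.82, array([ 0.6406, -0.0123,  0.0386]))]
rasp [(0.69, array([ 0.4979, -0.3497,  0.0084]))]
plinth [(0.56, array([ 0.543 , -0.0254,  0.0036]))]
plinth_end [(0.72, array([ 0.5476, -0.0443,  0.0358]))]
bar_face [(0.79, array([ 0.6423, -0.0094,  0.0363]))]
[ 0.493  -0.054   0.2422] 0.029416379039849394
[ 0.4912 -0.0515  0.2484] 0.06055997504289501
[ 0.5437 -0.0283  0.1834] 0.011900062741252548
```

View pics/t4.png

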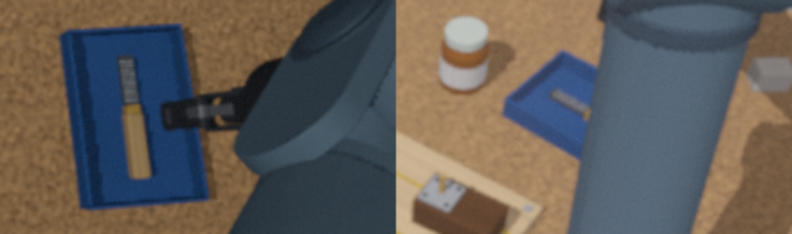

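The rasp lies flat near the middle of the tray and has been let go. Moving above the bare half of the plinth.

Scaled: -0.292 m / 0.8 = -0.365, -0.06 m / 0.8 = -0.075, -0.164 rad / 2 = -0.082.

Emit:
shift_gripper --increments '[{"d":[0.0038, -0.075, 0.025], "rotvec":[0, 0, -0.05]}, {"d":[0.0038, -0.15, 0.0538], "rotvec":[0, 0, -0.082]}, {"d":[0.0038, -0.225, 0.0538], "rotvec":[0, 0, -0.082]}, {"d":[0.0038, -0.3, 0.0538], "rotvec":[0, 0, -0.082]}, {"d":[0.0038, -0.365, 0.0538], "rotvec":[0, 0, -0.082]}, {"d":[0.0038, -0.365, 0.0538], "rotvec":[0, 0, -0.082]}, {"d":[0.0038, -0.365, 0.0538], "rotvec":[0, 0, -0.082]}]' --aperture 0.085

```text
clock: 10.15
tcp_pos: [0.4626, -0.0594, 0.1356]
tool_rot: [0.992, 0.122, 0.0, 0.0]
wrist_force: [-0.1, -1.0, -0.7]
gripper_width: 0.0849
finger_force: 0.0
```

```bash
python3 - <<'E'
from h import *
o=env.get_obs(); R=Rn.from_quat(o["tool_rot"]).as_matrix()
print(o["tcp_pos"],tool(np.array([.463,-.060,.022])-o["tcp_pos"]),np.arctan2(R[1,0],R[0,0]))
E
```

```text
[ 0.46261788 -0.05941599  0.13562526] [0.00016453 0.00057192 0.11362585] 0.24516895046984943
```

Scaled: 0.113 m / 0.8 = 0.1413, 0.1 m / 0.8 = 0.125.

Emit:
shift_gripper --increments '[{"d":[0, 0, 0.0625]}, {"d":[0, 0, 0.1]}, {"d":[0, 0, 0.125]}, {"d":[0, 0, 0.1413]}, {"d":[0, 0, 0.1413]}]'

```text
clock: 10.78
tcp_pos: [0.462, -0.0598, 0.0217]
tool_rot: [0.993, 0.121, -0.001, -0.0]
wrist_force: [-0.2, -0.4, 0.1]
gripper_width: 0.0854
finger_force: 0.0
```

Emit:
shift_gripper --increments '[{}, {}, {}, {}]' --aperture 0.0 --grip_n 60

```text
clock: 11.28
tcp_pos: [0.4635, -0.0597, 0.0236]
tool_rot: [0.993, 0.122, 0.001, 0.001]
wrist_force: [-1.2, -1.1, 5.3]
gripper_width: 0.0593
finger_force: 65.7
```

```bash
python3 - <<'E'
from fit import *
np.set_printoptions(precision=4,suppress=True)
o=env.get_obs(); R=Rn.from_quat(o["tool_rot"]).as_matrix()
print(o["tcp_pos"],np.arctan2(R[1,0],R[0,0]),o["wrist_force"],o["wrist_torque"])
T=env.get_image("top");S=env.get_image("side")
for im in (T,S):
  for t in ("plinth","plinth_end","bar_face"): print(t,[(round(x["p"],2),w(x["point"],im)) for x in env.place_of(t,im)[:1]])
E
```

```text
[ 0.4635 -0.0597  0.0236] 0.24477561370537523 [-1.1885 -1.1464  5.3223] [-0.0932  0.1867 -0.093 ]
plinth [(0.52, array([ 0.4975, -0.3498,  0.0005]))]
plinth_end [(0.52, array([ 0.5493, -0.0406,  0.0371]))]
bar_face [(0.77, array([ 0.6408, -0.0125,  0.038 ]))]
plinth [(0.92, array([ 0.4906, -0.0497,  0.0167]))]
plinth_end [(0.62, array([ 0.5495, -0.0404,  0.038 ]))]
bar_face [(0.68, array([ 0.6427, -0.0094,  0.0375]))]
```

Scaled: 0.083 m / 0.8 = 0.1038, 0.055 m / 0.8 = 0.0688, 0.065 rad / 2 = 0.0325.

Emit:
shift_gripper --increments '[{"d":[0.0125, -0.0025, 0], "rotvec":[0, 0, 0.005]}, {"d":[0.0313, -0.005, 0], "rotvec":[0, 0, 0.0125]}, {"d":[0.05, -0.0075, 0], "rotvec":[0, 0, 0.02]}, {"d":[0.0688, -0.01, 0], "rotvec":[0, 0, 0.0275]}, {"d":[0.0875, -0.0125, 0], "rotvec":[0, 0, 0.0325]}, {"d":[0.1, -0.0138, 0], "rotvec":[0, 0, 0.0325]}, {"d":[0.1038, -0.0138, 0], "rotvec":[0, 0, 0.0325]}, {"d":[0.1038, -0.0138, 0], "rotvec":[0, 0, 0.0325]}]'

```text
clock: 12.68
tcp_pos: [0.5408, -0.0285, 0.0236]
tool_rot: [0.996, 0.09, 0.0, 0.001]
wrist_force: [-2.8, -0.2, 8.5]
gripper_width: 0.0595
finger_force: 66.2
```

```bash
python3 - <<'E'
from fit import *
np.set_printoptions(precision=4,suppress=True)
o=env.get_obs(); R=Rn.from_quat(o["tool_rot"]).as_matrix()
print(o["tcp_pos"],np.arctan2(R[1,0],R[0,0]),o["wrist_force"],o["gripper_width"])
T=env.get_image("top");S=env.get_image("side")
for im in (T,S):
  for t in ("plinth","plinth_end","bar_face"): print(t,[(round(x["p"],2),w(x["point"],im)) for x in env.place_of(t,im)[:1]])
f=np.hstack([T["frame"][130:330,260:400],S["frame"][130:330,230:430]])
cv2.imwrite("pics/t5.png",cv2.cvtColor(cv2.resize(f,(765,450),interpolation=cv2.INTER_CUBIC),cv2.COLOR_RGB2BGR))
E
```

```text
[ 0.5408 -0.0285  0.0236] 0.18073160293014023 [-2.8009 -0.2067  8.4814] 0.05945248799770261
plinth []
plinth_end []
bar_face [(0.69, array([ 0.6413, -0.0107,  0.0414]))]
plinth [(0.61, array([ 0.5706, -0.0222,  0.018 ]))]
plinth_end [(0.56, array([ 0.629 , -0.0183,  0.0401]))]
bar_face [(0.75, array([ 0.639 , -0.0085,  0.0354]))]
```

View pics/t5.png

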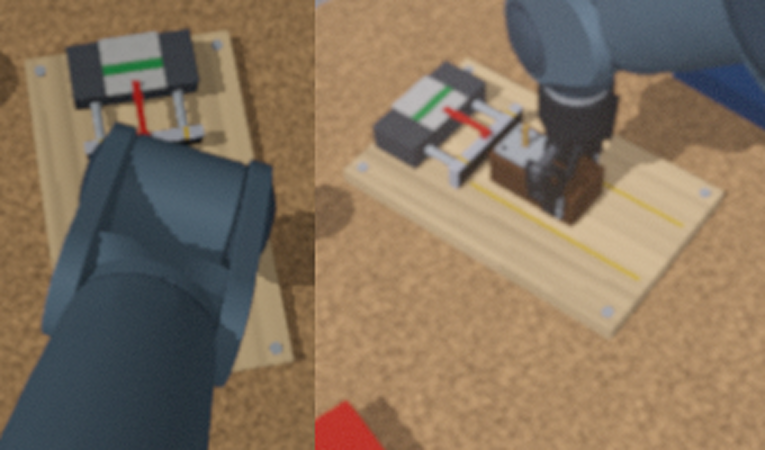

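The plinth is centred and square, with a gap to the bar of 10 to 17 mm. Now I push slowly and watch the force.

Scaled: 0.012 m / 0.8 = 0.015, 0.008 m / 0.8 = 0.01.

Emit:
shift_gripper --increments '[{"d":[0.005, 0, 0]}, {"d":[0.01, 0, 0]}, {"d":[0.015, 0, 0]}, {"d":[0.015, 0, 0]}]'

```text
clock: 13.58
tcp_pos: [0.5525, -0.0264, 0.0236]
tool_rot: [0.996, 0.09, 0.0, 0.0]
wrist_force: [-3.8, -0.4, 8.7]
gripper_width: 0.0598
finger_force: 66.3
```

Emit:
shift_gripper --increments '[{"d":[0.005, 0, 0]}, {"d":[0.01, 0, 0]}, {"d":[0.01, 0, 0]}]'

```text
clock: 13.95
tcp_pos: [0.5602, -0.025, 0.0236]
tool_rot: [0.996, 0.09, 0.0, 0.0]
wrist_force: [-4.3, -1.4, 8.1]
gripper_width: 0.0591
finger_force: 66.4
```

Emit:
shift_gripper --increments '[{"d":[0.0025, 0, 0]}, {"d":[0.005, 0, 0]}, {"d":[0.005, 0, 0]}]'

```text
clock: 14.32
tcp_pos: [0.5632, -0.0245, 0.0236]
tool_rot: [0.996, 0.09, -0.001, 0.0]
wrist_force: [-9.3, -1.6, 12.8]
gripper_width: 0.0594
finger_force: 66.7
```

```bash
python3 - <<'E'
from fit import *
np.set_printoptions(precision=4,suppress=True)
o=env.get_obs(); R=Rn.from_quat(o["tool_rot"]).as_matrix()
print(np.arctan2(R[1,0],R[0,0]),tool(o["wrist_force"]),o["gripper_width"])
T=env.get_image("top");S=env.get_image("side")
for im in (T,S):
  for t in ("plinth","plinth_end","bar_face","gauge"): print(t,[(round(x["p"],2),w(x["point"],im)) for x in env.place_of(t,im)[:1]])
E
```

```text
0.18081591262179844 [ -9.5075  -0.0613 -12.7301] 0.059428037024091426
plinth []
plinth_end []
bar_face []
gauge [(0.78, array([0.7225, 0.0063, 0.0517]))]
plinth [(0.62, array([ 0.5906, -0.0195,  0.0155]))]
plinth_end [(0.87, array([ 0.6491, -0.0136,  0.0367]))]
bar_face [(0.8, array([ 0.6437, -0.0056,  0.0361]))]
gauge [(0.58, array([0.721 , 0.0056, 0.0573]))]
```

```bash
cat > ptr.py <<'E'
from h import *
np.set_printoptions(precision=4,suppress=True)
J=np.array([.543,-.028]);a=.18;ux=np.array([np.cos(a),np.sin(a)])
def tip(f,im):
    h=cv2.cvtColor(f,cv2.COLOR_RGB2HSV).astype(int); out=[]
    for m in (((h[...,0]<8)|(h[...,0]>172))&(h[...,1]>150)&(h[...,2]>70),(abs(h[...,0]-65)<15)&(h[...,1]>100)&(h[...,2]>50)):
        P=np.array([(ray((c,r),im,.057)[:2]-J) for r,c in zip(*np.nonzero(m))])
        P=P[(P@ux>.09)&(P@ux<.22)&(abs(P[:,1])<.12)]
        x=P@ux; out+=[len(x),x.min(),np.percentile(x,97),x.max(),x.mean()]
    return np.array(out)
for n in ("top","side"):
    im=env.get_image(n)
    print(n,"rest",tip(cv2.cvtColor(cv2.imread(f"pics/{n}0.png"),cv2.COLOR_BGR2RGB),im)); print("now",tip(im["frame"],im))
o=env.get_obs(); q=Rn.from_quat(o["tool_rot"]);R=q.as_matrix()
print(o["clock"],o["tcp_pos"],(o["tcp_pos"][:2]-J)@ux,np.arctan2(R[1,0],R[0,0]),q.inv().apply(o["wrist_force"]),o["wrist_torque"])
E
python3 ptr.py
```

```text
top rest [88.      0.1047  0.1635  0.1661  0.1346 96.      0.1787  0.1867  0.1871
  0.1828]
now [36.      0.1443  0.1683  0.1688  0.155  98.      0.1787  0.187   0.1874
  0.183 ]
side rest [52.      0.1051  0.1564  0.1595  0.1314 35.      0.1791  0.1844  0.1845
  0.1817]
now [48.      0.113   0.1619  0.1656  0.1363 35.      0.1791  0.1844  0.1845
  0.1818]
14.925 [ 0.5632 -0.0245  0.0236] 0.02046936156140106 0.1807083833462544 [ -9.0544  -0.1101 -12.9655] [-0.549   0.9806 -0.0449]
```

Scaled: 0.009 m / 0.8 = 0.0113, 0.008 m / 0.8 = 0.01.

Emit:
shift_gripper --increments '[{"d":[0.0025, 0, 0]}, {"d":[0.005, 0, 0]}, {"d":[0.0075, 0, 0]}, {"d":[0.01, 0, 0]}, {"d":[0.0113, 0, 0]}, {"d":[0.0113, 0, 0]}]'

```text
clock: 15.68
tcp_pos: [0.5705, -0.0232, 0.0236]
tool_rot: [0.996, 0.091, -0.003, 0.001]
wrist_force: [-18.0, -4.4, 19.4]
gripper_width: 0.0593
finger_force: 67.2
```

```bash
python3 ptr.py
```

```text
top rest [88.      0.1047  0.1635  0.1661  0.1346 96.      0.1787  0.1867  0.1871
  0.1828]
now [23.      0.1563  0.178   0.1783  0.1675 91.      0.1787  0.187   0.1872
  0.1832]
side rest [52.      0.1051  0.1564  0.1595  0.1314 35.      0.1791  0.1844  0.1845
  0.1817]
now [44.      0.121   0.1733  0.176   0.1433 26.      0.1793  0.1839  0.184
  0.1819]
15.775 [ 0.5705 -0.0232  0.0236] 0.027926777783622708 0.18132087203720645 [-18.8569   0.9616 -18.9736] [-0.8739  1.7248 -0.0272]
```

```bash
python3 - <<'E'
from h import *
T=env.get_image("top");S=env.get_image("side")
f=np.hstack([cv2.resize(T["frame"][135:205,280:360],(400,350),interpolation=cv2.INTER_CUBIC),cv2.resize(S["frame"][150:220,250:330],(400,350),interpolation=cv2.INTER_CUBIC)])
cv2.imwrite("pics/t6.png",cv2.cvtColor(f,cv2.COLOR_RGB2BGR))
for im in (T,S):
  for t in ("plinth","plinth_end","bar_face"): print(t,[(round(x["p"],2),w(x["point"],im)) for x in env.place_of(t,im)[:1]])
E
```

```text
plinth []
plinth_end []
bar_face []
plinth [(0.76, array([ 0.59894804, -0.01535793,  0.0160586 ]))]
plinth_end [(0.96, array([ 0.6541044 , -0.01142169,  0.03734289]))]
bar_face [(0.78, array([ 0.65188071, -0.006608  ,  0.03818167]))]
```

View pics/t6.png

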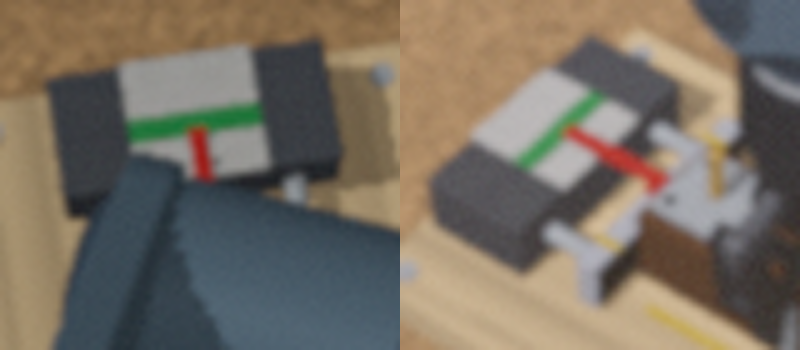

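Both views show the pointer tip just inside the near half of the green zone (top view (198,127), side view (568,130)). That is about 13 to 14 mm of travel. A little more push, then hold.

Scaled: 0.003 m / 0.8 = 0.0038, 0.002 m / 0.8 = 0.0025.

Emit:
shift_gripper --increments '[{"d":[0.0013, 0, 0]}, {"d":[0.0025, 0, 0]}, {"d":[0.0038, 0, 0]}, {"d":[0.0038, 0, 0]}, {"d":[0.0038, 0, 0]}, {"d":[0.0038, 0, 0]}]'

```text
clock: 16.92
tcp_pos: [0.5729, -0.0229, 0.0236]
tool_rot: [0.996, 0.091, -0.004, 0.001]
wrist_force: [-19.8, -4.8, 20.4]
gripper_width: 0.0592
finger_force: 67.2
```

```bash
python3 ptr.py
python3 - <<'E'
from h import *
T=env.get_image("top");S=env.get_image("side")
f=np.hstack([cv2.resize(T["frame"][135:205,280:360],(400,350),interpolation=cv2.INTER_CUBIC),cv2.resize(S["frame"][150:220,250:330],(400,350),interpolation=cv2.INTER_CUBIC)])
cv2.imwrite("pics/t7.png",cv2.cvtColor(f,cv2.COLOR_RGB2BGR))
E
```

```text
top rest [88.      0.1047  0.1635  0.1661  0.1346 96.      0.1787  0.1867  0.1871
  0.1828]
now [20.      0.161   0.1795  0.1806  0.1702 90.      0.1774  0.1869  0.1871
  0.1829]
side rest [52.      0.1051  0.1564  0.1595  0.1314 35.      0.1791  0.1844  0.1845
  0.1817]
now [43.      0.123   0.1754  0.178   0.1453 23.      0.1793  0.1837  0.1838
  0.1817]
17.025 [ 0.5729 -0.0229  0.0236] 0.030311523337139896 0.18148975426381095 [-20.4237   0.8845 -20.0563] [-1.0428  2.1348 -0.0366]
```

View pics/t7.png

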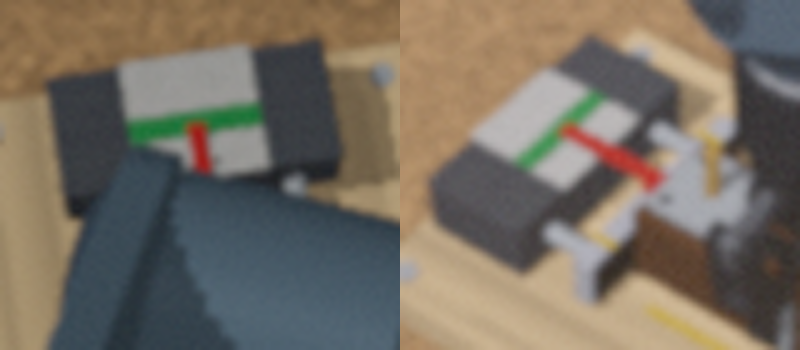

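The tip is now about mid-zone (top view (198,122), with green spanning about 108 to 133). Hold for 2.5 s, check for drift, and hand in.

Emit:
shift_gripper --increments '[{}, {}, {}, {}, {}, {}, {}, {}, {}, {}, {}, {}, {}, {}, {}, {}, {}, {}, {}, {}]'

```text
clock: 19.62
tcp_pos: [0.5729, -0.0229, 0.0236]
tool_rot: [0.996, 0.091, -0.004, 0.001]
wrist_force: [-20.3, -4.1, 20.9]
gripper_width: 0.0591
finger_force: 67.2
```

```bash
python3 ptr.py; python3 -c "
from bench import env
print(env.hand_in())"
```

```text
top rest [88.      0.1047  0.1635  0.1661  0.1346 96.      0.1787  0.1867  0.1871
  0.1828]
now [21.      0.161   0.1794  0.1806  0.1705 89.      0.1774  0.187   0.1872
  0.183 ]
side rest [52.      0.1051  0.1564  0.1595  0.1314 35.      0.1791  0.1844  0.1845
  0.1817]
now [44.      0.123   0.1754  0.178   0.1443 24.      0.1791  0.1837  0.1838
  0.1816]
19.725 [ 0.5728 -0.0229  0.0236] 0.030283562034677976 0.18146945843128848 [-21.549    1.3359 -20.3141] [-1.0322  2.1498 -0.0267]
the job is handed in; nothing more can be done
None
```

The job is handed in (no verdict was returned): the rasp lies released in the blue tray, and the arm is still pressing the plinth, square and centred, on the sprung bar, with the pointer at about mid-green and steady for over 2 s (bar force estimated at 9 to 10 N from the pointer, not measured).

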